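# Shut and lock the suction gate

## Robot

A 6-joint arm with a two-finger parallel gripper is mounted at the origin on the work surface. World frame = base frame: x ahead of the robot, y to its left, z up, the work surface at z = 0. Lengths are in m, angles in rad, forces in N, time in s.
With the tool pointing down it reaches from about 0.375 to 0.9 m from the base axis. Payload 3.1 kg.
Tool frame: the origin (TCP) lies between the finger pads; the fingertips stand 17 mm ahead of it and the grasp point (between the pads) lies 2 mm behind it (robot.nose_length is the distance from the TCP to the fingertips, in m); z points along the fingers, y is the line along which they close (so a half turn about z gives the same grasp; the last joint's range is limited). The gripper opens to 87 mm and grips with 3 to 60 N. Pads are 19 mm wide; open, the fingers measure 117 mm over their backs; the gripper's body (75 mm by 190 mm) begins 51 mm behind the grasp point.
Start: joints at [1.054, 0.527, 1.433, -0, 1.181, -0.178], TCP at [0.208, 0.589, 0.216] pointing down, gripper open.
Joint ranges: [-3.08, 3.08], [-0.75, 2.2], [0.22, 2.44], [-1.43, 4.57], [0, 2.65], [-2.85, 2.85]. Speed limits (rad/s): [2.79, 2.79, 3.14, 3.14, 3.14, 3.14].

## Interface

Orientations are given as a unit quaternion [x, y, z, w].
In Python, from rig import robot, cams gives the robot as it stands.
- The arm moves only by the shell command python3 -m pendant 'ROWS' [FORCE]. ROWS is JSON, a list of rows, each an object with "jaw": the opening, from 0 (shut) to 1 (fully open); "linear": the shift along the tool's x, y, z in cm, a list of three; "twist": the turn about the tool's z in degrees. A call has 1 to 12 rows; each row shifts and turns the commanded pose from where the row before left it, along the tool's axes as they then stand; what a row does not reach is not made up. A row lasts 1/12 s, in which the tool goes at most 41.7 mm and 7.16 degrees, less where a joint would pass 70% of its speed; a pose out of reach is approached as far as the arm can. A call is refused whole if a number of a shift passes 4.17 or a number of a turn 7.16, either way. A call with a gripper value outside its range is refused whole. The fingers move at their own pace and stop on an object; FORCE is the grip in N (left out, the last holds). Time passes only in rows, so rows that do not move let the fingers close. It gives the time, the measured TCP pose, the force, the opening and the grip force at its end, in the units of the state.
- robot.get_obs(): the state, without advancing time (a new reading comes with each control period).
- cams.camera(name): name is "side" or "top"; returns a dict with "color" (480x640x3 uint8, blue, green, red), "depth" (480x640 float32, m along the optical axis (not along the pixel's ray), 0 where there is no reading), "fov_y" (degrees; the focal length in pixels is half the picture's height over the tangent of half this angle, whatever the lens; pixels are square), "cx", "cy" (the principal point, pixels), "k1" (the pictures are not rectified: a ray, as slopes to the right and down, at radius r is drawn at 1 + k1 r^2 times it, then the intrinsics apply), "view" (4x4, takes a point from world to camera coordinates). Camera axes: x right, y down, z forward; pixel columns grow to the right and rows downward; lengths in m; the calibration is good to about 2 mm. A picture is of the moment at which its call begins.
- robot.hand_in(): hands the job in; it is judged then, once.
The state is a dict: "time": time; "q": joint angles; "joint_velocities": joint speeds; "joint_torque": joint torques, N m; "position": TCP position; "tool_rot": TCP orientation; "ft_force": force on the tool from outside, world axes, zero at the start; "moment": the same for the moment, N m; "grip_width": finger opening in m; "grip_force": force on a finger pad.
Only numpy, scipy, OpenCV 4.12 (cv2) and the standard library are available. Lean on these libraries where they do the work, as an engineer would, in place of code of your own. Each camera call takes 0.05 s, during which the arm holds its last target. There are 200 camera calls.

## Task

Push the steel slide gate of the bench suction inlet fully shut until its spring catch drops behind the lug. Then fetch the T-handled socket key from its wooden stand, set it on the square nut at the bottom of the deep bore beside the gate so that the socket drops right over the nut, and turn it clockwise until the nut comes up against its stop. Leave the key standing on the tightened nut and leave everything else on the bench where it is.

Things in the scene. Friction and masses are not known exactly. Their poses are not given: they have to be found in the camera images.
- gatebox: The grey suction inlet, fixed to the bench: base plate 220 x 270 mm; slide gate on its left (+y) half, clamp block with the bore on its right (-y) half. Origin under the base plate's centre, x along the gate's closing direction (away from the robot), z up. The catch's bracket, beside the gate on +y, is 118 mm tall; the catch's black knob reaches 135 mm.
- gate_tab (a point): Middle of the top edge of the push tab's face on the robot's side, 117 mm above the bench. The tab is an upright steel plate at the robot's end of the gate, 8 mm thick, 60 mm wide, 50 mm tall. x points along the closing direction, z up. Pushing takes about 4 N, rising to about 10 N as the lug lifts the catch, whose parts stand 35 mm or more to +y of this point.
- gate (a joint): Slide of the gate in m, positive towards shut: 0 fully open, 0.058 shut and caught, 0.060 hard stop.
- catch (a joint): Lift of the spring catch pin in m: 0 down (its rest, and when clicked in behind the gate's lug), about 0.010 when it rides on the lug. It works by itself.
- bore_mouth (a point): Centre of the bore's mouth, in the top of the grey clamp block (90 x 90 mm, 120 mm tall). z up along the bore. The bore is 48 mm across, 98 mm deep. At its bottom is the nut, on the bore's axis: a square 22 mm across flats, 23 mm tall, its top 75 mm below the mouth; how its flats lie is not given.
- nut (a joint): Turn of the nut in rad, positive clockwise seen from above: stop (tight) at 2.4, less is looser. Its friction is about 0.3 N m. The value does not tell how the flats lie.
- key: T-handled steel socket key, 159 mm tall, 0.6 to 0.84 kg, upright in its stand. Origin: centre of its lower end; z up, x along the T-bar. Bar 150 mm long, 14 wide, 18 tall, centred 150 mm above the origin; neck 14 mm across; barrel 45 mm across from 115 mm above the origin downwards. Square socket in the lower end, 24.6 mm across, 19 mm deep, sides parallel to the bar.
- bar_end (a point): Middle of one end face of the key's T-bar, 75 mm from the key's axis. Turn the key by the bar's middle or by pushing an end round. Resting on the nut with the flats not in line, the key's origin is 75 mm below the bore's mouth; within about 8 degrees of the flats it drops 19 mm by its own weight, to 94 mm below.
- stand: The key's wooden stand, a fixed block 100 x 100 mm, 60 mm tall, with a hole 51 mm across and 50 mm deep in the middle of its top. Origin under its centre.
- spool: White thread spool, 56 mm across, 70 mm tall, a bystander. Origin under its centre.
- tin: Steel tin, 72 mm across, 55 mm tall, a bystander. Origin under its centre.
- spanner: Flat spanner 180 mm long lying on the bench, a bystander. Origin under its centre.

How it is judged:
By the outcome, as a careful person would: the job done as asked, in the order asked, and still so for the second after the job is handed in, with the robot touching nothing.
It also fails if it takes over 72 s, if anything falls off the work surface, if the arm or the gripper's body presses on something with over 40 N, if the wrist force passes 120 N, or if a joint passes its speed limit or range.

## Working session

There is one attempt and no reset: what is moved stays moved. The work goes in short steps, Python scripts to look and compute and a shell command to move; the robot and the scene stay as the last step left them, time stands still between calls to the robot, and variables do not carry over. Pictures are saved under pics/ and viewed, at most 10 in all, crops included, and the job is handed in when it is done.

```bash
ls; mkdir -p pics
cat > h.py <<'E'
import numpy as np, cv2, pickle
from rig import robot, cams
def grab(n):
    c=cams.camera(n); pickle.dump(c,open(f'{n}.pkl','wb')); return c
def load(n): return pickle.load(open(f'{n}.pkl','rb'))
def intr(c):
    f=c['color'].shape[0]/2/np.tan(np.radians(c['fov_y'])/2); return f
def rays(c,uv):
    f=intr(c); p=(np.atleast_2d(uv).astype(float)-[c['cx'],c['cy']])/f
    s=p.copy()
    for _ in range(20): s=p/(1+c['k1']*(s**2).sum(1,keepdims=True))
    V=np.array(c['view']); R=V[:3,:3]; o=-R.T@V[:3,3]
    d=np.c_[s,np.ones(len(s))]
    return o,d@R   # world dirs with unit depth
def onplane(c,uv,z):
    o,d=rays(c,uv); return o+d*((z-o[2])/d[:,2])[:,None]
def cloud(c):
    h,w=c['depth'].shape; v,u=np.mgrid[:h,:w]
    o,d=rays(c,np.c_[u.ravel(),v.ravel()]); 
    return (o+d*c['depth'].reshape(-1,1)).reshape(h,w,3)
def proj(c,P):
    V=np.array(c['view']); p=np.atleast_2d(P)@V[:3,:3].T+V[:3,3]; s=p[:,:2]/p[:,2:]
    s=s*(1+c['k1']*(s**2).sum(1,keepdims=True)); return s*intr(c)+[c['cx'],c['cy']]
E
python3 - <<'E'
from h import *
for n in('top','side'):
    c=grab(n); cv2.imwrite(f'pics/{n}0.png',c['color']); o,d=rays(c,[[320,240]]); print(n,o,d,c['fov_y'],c['k1'],(c['depth']>0).mean())
o=robot.get_obs();print(o)
E
```

```text
pics
top [0.4798559  0.01567586 1.16968664] [[ 0.08082527  0.01815909 -0.99657897]] 57.539811812647315 -0.027355297091306914 0.9958854166666666
side [ 0.31205992 -1.03930632  0.85175453] [[ 0.17928376  0.80283692 -0.56866747]] 48.31337281945091 -0.055443921209959494 0.9957421875
{'time': 0.1, 'q': array([ 1.05350616e+00,  5.28376365e-01,  1.43373631e+00, -3.16811616e-05,
        1.18138547e+00, -1.78523599e-01]), 'joint_velocities': array([ 0.00140816, -0.00059591, -0.00422126, -0.00077127, -0.00044325,
       -0.00068022]), 'joint_torque': array([ 4.78058464e-04, -4.40987098e+01, -1.77151716e+01,  6.35814015e-02,
        5.33523923e-02, -4.54288306e-05]), 'position': array([0.20737167, 0.58890761, 0.21517959]), 'tool_rot': array([ 1.68568473e-01,  9.85689486e-01, -9.00662123e-04, -3.11050104e-04]), 'ft_force': array([ 0.00648055, -0.09469886, -0.4012503 ]), 'moment': array([-0.01193127, -0.01149615,  0.03343501]), 'grip_force': 0.0, 'grip_width': 0.08713581664509168}
```

View pics/top0.png

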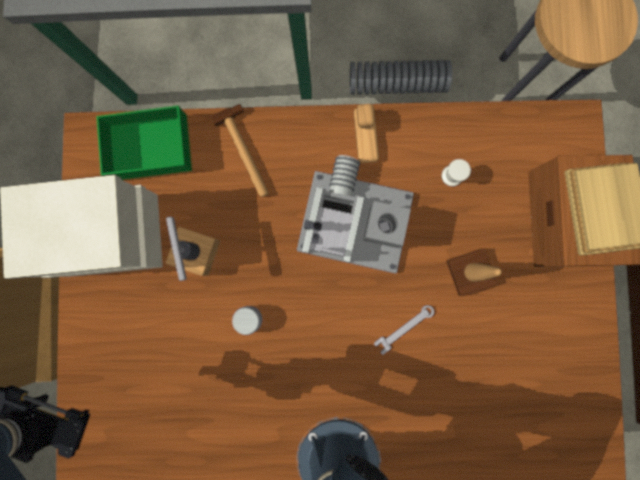

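View pics/side0.png

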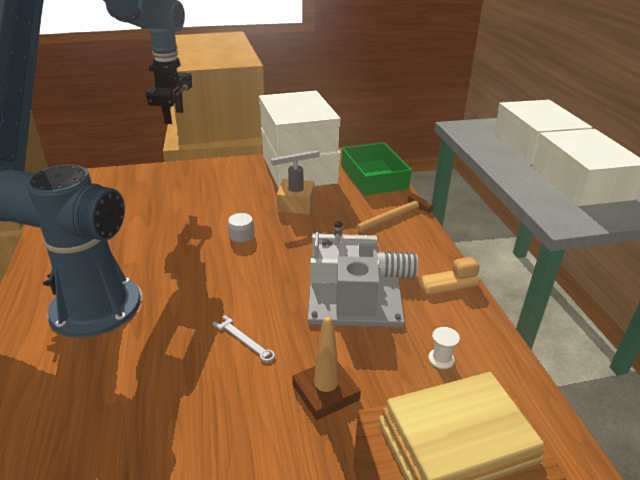

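The top view shows the gatebox at about (357,222) with its bore at (387,224). The key's bar runs from (170,220) to (182,278) on its stand at (190,250), and the white boxes sit just left of it. The tin (246,320), spool (456,172) and spanner (405,330) are clear. The side view shows the key at (296,160), the bore at (357,268) and the catch knob at (338,226).

```bash
cat > m.py <<'E'
from h import *
for n in('top','side'):
    c=load(n); P=cloud(c); x,y,z=P[...,0],P[...,1],P[...,2]
    print('==',n)
    # key bar: high, around stand
    m=(z>.16)&(z<.24)&(x>.4)&(x<.85)&(y>.28)&(y<.5)&(np.ptp(c['color'].astype(int),axis=2)<45)
    k,l,st,ce=cv2.connectedComponentsWithStats(m.astype(np.uint8))
    for i in range(1,k):
        if st[i,4]>30:
            Q=P[l==i]; print('bar?',st[i],Q.mean(0),np.percentile(Q,[2,98],axis=0).round(4).tolist(), cv2.minAreaRect(Q[:,:2].astype(np.float32)*1000))
    # stand top
    m=(abs(z-.06)<.006)&(x>.5)&(x<.75)&(y>.2)&(y<.48)
    Q=P[m]; print('stand',len(Q),np.median(Q[:,2]),cv2.minAreaRect(Q[:,:2].astype(np.float32)*1000))
    # clamp block top
    m=(abs(z-.12)<.005)&(x>.5)&(x<.8)&(y>-.3)&(y<.1)
    k,l,st,ce=cv2.connectedComponentsWithStats(m.astype(np.uint8))
    for i in range(1,k):
        if st[i,4]>20:
            Q=P[l==i]; print('z.12',st[i],Q.mean(0),cv2.minAreaRect(Q[:,:2].astype(np.float32)*1000))
    m=(z>.008)&(z<.03)&(x>.45)&(x<.85)&(y>-.2)&(y<.15)
    Q=P[m];print('base',len(Q),np.median(Q[:,2]),cv2.minAreaRect(Q[:,:2].astype(np.float32)*1000))
    m=(z>.15)&(x>.3)&(x<.9)&(y>.4)&(y<.9); Q=P[m]; print('boxes',len(Q),Q.min(0),Q.max(0))
    cv2.imwrite(f'pics/g_{n}.png',cv2.resize(c['color'][145:280,290:420] if n=='top' else c['color'][205:330,290:430],None,fx=4.3,fy=4.3,interpolation=cv2.INTER_CUBIC))
E
python3 m.py
```

```text
== top
bar? [ 107  175   27   93 1906] [0.60109165 0.48437502 0.20792805] [[0.5102, 0.4723, 0.1623], [0.7041, 0.4989, 0.2287]] ((608.5435791015625, 489.0767822265625), (204.21627807617188, 29.444602966308594), 2.5897953510284424)
bar? [167 217  18  63 410] [0.54602235 0.36776876 0.16861382] [[0.4794, 0.3507, 0.1618], [0.6172, 0.3863, 0.1732]] ((548.505859375, 369.2043762207031), (147.2322540283203, 15.385241508483887), 11.074673652648926)
stand 1054 0.060612965068105096 ((604.62841796875, 392.0370788574219), (210.37306213378906, 167.92822265625), 1.9742718935012817)
z.12 [ 366  201   44   44 1071] [ 0.60461947 -0.12935238  0.12059232] ((604.72998046875, -129.84214782714844), (90.47047424316406, 90.55413055419922), 76.04927825927734)
z.12 [304 219  11  10  77] [0.60498982 0.06193825 0.11838393] ((604.9215698242188, 60.36750793457031), (26.554189682006836, 19.659578323364258), 78.19580078125)
z.12 [320 247  24   8  77] [0.53909547 0.00760782 0.11771917] ((539.021484375, 7.66557502746582), (57.80461502075195, 7.831384181976318), 75.73550415039062)
base 4077 0.019435500773713477 ((673.75
[... 747 characters left out ...]
34998)
z.12 [334 225   8   7  35] [0.59625639 0.03641269 0.11827382] ((597.351806640625, 40.23115539550781), (25.642412185668945, 17.69896697998047), 76.09693145751953)
z.12 [315 232   4  15  47] [0.53617224 0.00491519 0.11756512] ((536.737548828125, 6.121711730957031), (62.23516845703125, 7.362768650054932), 78.11432647705078)
z.12 [338 256  41  28 881] [ 0.60130499 -0.13485106  0.1202586 ] ((602.740478515625, -130.59503173828125), (96.4297103881836, 89.41566467285156), 75.91047668457031)
base 3222 0.01901805796601652 ((674.9853515625, -74.70942687988281), (262.666015625, 356.97113037109375), 82.18062591552734)
boxes 3559 [0.48498568 0.46359979 0.15002619] [0.71046511 0.74960134 0.23024423]
```

View pics/g_top.png

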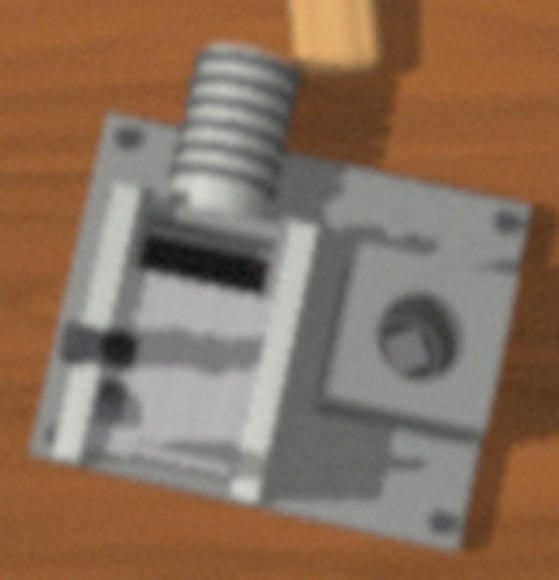

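View pics/g_side.png

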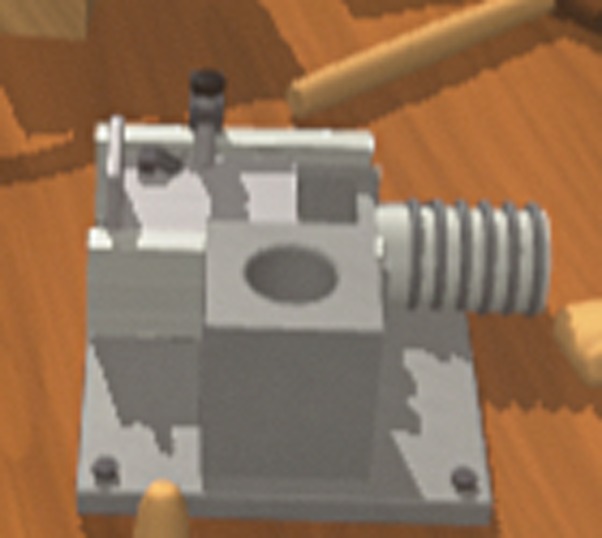

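The crops show the gatebox turned about -14° (closing direction up and right), the tab at top-crop (170,455), the catch knob at (118,348), and the bore at (418,338) with the nut faintly visible. Next I'll check how much room the gripper has beside the white boxes, the exact bore centre, and how the nut's flats lie.

Run:
```python
from h import *
for n in('top','side'):
    c=load(n); P=cloud(c); x,y,z=P[...,0],P[...,1],P[...,2]
    for lo,hi in((.03,.12),(.12,.19),(.2,.223),(.224,.24)):
        m=(z>lo)&(z<hi)&(x>.46)&(x<.73)&(y>.42)&(y<.8)
        for a,b in((.49,.54),(.54,.58),(.58,.64),(.64,.7)):
            k=m&(x>a)&(x<b); 
            if k.sum()>5: print(n,lo,a,k.sum(),np.percentile(y[k],[1,10]).round(4),end=' ')
        print()
    # bore: points in circle region below top
    m=((z<.112)&(np.hypot(x-.603,y+.130)<.04)).astype(np.uint8)
    if n=='side': # rim from hole: use colour darker + depth inconsistent
        pass
    k,l,st,ce=cv2.connectedComponentsWithStats(m); i=1+np.argmax(st[1:,4])
    cn,_=cv2.findContours((l==i).astype(np.uint8),0,cv2.CHAIN_APPROX_NONE); e=cn[0][:,0,:]
    Q=onplane(c,e,.12)[:,:2]; print(n,'hole',cv2.fitEllipse((Q*1000).astype(np.float32)),cv2.minEnclosingCircle((Q*1000).astype(np.float32)))
    if n=='top':
        N=P[l==i]; print('depth z hist',np.histogram(N[:,2],bins=np.arange(.01,.12,.01)))
c=load('top');u,v=proj(c,[[.603,-.13,.1]])[0].astype(int)
g=c['color'][v-16:v+17,u-16:u+17]; g=cv2.resize(g,None,fx=14,fy=14,interpolation=cv2.INTER_CUBIC)
g=cv2.convertScaleAbs(g,alpha=2.0,beta=-90); cv2.imwrite('pics/nut.png',g); print(u,v)
```

```text
top 0.03 0.49 460 [0.4217 0.4607] top 0.03 0.54 301 [0.4209 0.4634] top 0.03 0.58 436 [0.4663 0.4679] top 0.03 0.64 428 [0.4711 0.4729] 
top 0.12 0.49 270 [0.4723 0.4736] top 0.12 0.54 225 [0.4739 0.4757] top 0.12 0.58 333 [0.478  0.4795] top 0.12 0.64 331 [0.4834 0.4847] 
top 0.2 0.49 225 [0.4706 0.4719] top 0.2 0.54 171 [0.4735 0.4742] top 0.2 0.58 273 [0.4767 0.4785] top 0.2 0.64 252 [0.4819 0.4831] 
top 0.224 0.49 1954 [0.4742 0.5045] top 0.224 0.54 1854 [0.4765 0.4999] top 0.224 0.58 2684 [0.4814 0.5048] top 0.224 0.64 2566 [0.4861 0.5092] 
top hole ((604.15283203125, -129.16622924804688), (44.22544860839844, 45.241493225097656), 145.4640655517578) ((604.1304321289062, -129.16043090820312), 23.50873565673828)
depth z hist (array([ 5, 83, 16, 86, 17, 14, 20, 12, 17, 18]), array([0.01, 0.02, 0.03, 0.04, 0.05, 0.06, 0.07, 0.08, 0.09, 0.1 , 0.11]))
side 0.03 0.49 465 [0.4271 0.46  ] side 0.03 0.54 44 [0.453  0.4599] side 0.03 0.58 339 [0.461  0.4641] side 0.03 0.64 464 [0.4651 0.4691] 
side 0.12 0.49 484 [0.4659 0.4705] side 0.12 0.54 258 [0.4693 0.4716] side 0.12 0.58 377 [0.4718 0.4757] side 0.12 0.64 375 [0.4764 0.4803] 
side 0.2 0.49 210 [0.4661 0.4695] side 0.2 0.54 160 [0.4671 0.4707] side 0.2 0.58 232 [0.47   0.4748] side 0.2 0.64 217 [0.4759 0.4796] 
side 0.224 0.49 268 [0.4692 0.5   ] side 0.224 0.54 221 [0.4722 0.4957] side 0.224 0.58 340 [0.4785 0.4997] side 0.224 0.64 320 [0.4813 0.505 ] 
side hole ((600.6143798828125, -135.04534912109375), (35.4168815612793, 43.87466812133789), 72.1851577758789) ((600.980712890625, -134.86183166503906), 22.520347595214844)
386 223
```

View pics/nut.png

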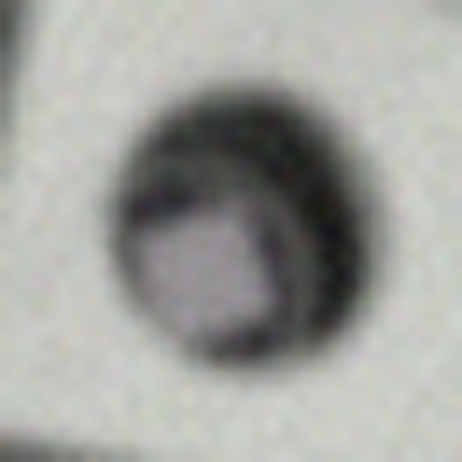

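The nut's top (bright square at about (205,270) in the crop) has flats at about +18° world yaw. The boxes leave about 5 mm of room at the key, which is tight but workable. I'll do the gate first: turn to yaw 166° and move behind the tab with the jaws shut.

```bash
python3 -m pendant '[{"jaw":0,"linear":[0,0,0],"twist":-5.4},{"jaw":0,"linear":[-2.6,-3.0,0],"twist":0},{"jaw":0,"linear":[-2.6,-3.0,0],"twist":0},{"jaw":0,"linear":[-2.6,-3.0,0],"twist":0},{"jaw":0,"linear":[-2.6,-3.0,0],"twist":0},{"jaw":0,"linear":[-2.6,-3.0,0],"twist":0},{"jaw":0,"linear":[-2.6,-3.0,0],"twist":0},{"jaw":0,"linear":[-2.6,-3.0,0],"twist":0},{"jaw":0,"linear":[-2.6,-3.0,0],"twist":0},{"jaw":0,"linear":[-2.6,-3.0,0],"twist":0},{"jaw":0,"linear":[-2.6,-3.0,0],"twist":0},{"jaw":0,"linear":[-2.6,-3.0,0],"twist":0}]'
cat > go.py <<'E'
# python3 go.py x y z yaw : remaining shift in tool axes (cm), twist (deg)
import sys; from h import *; from scipy.spatial.transform import Rotation as R
o=robot.get_obs(); T=R.from_quat(o['tool_rot']); t=np.array(list(map(float,sys.argv[1:4])))
X=T.as_matrix()[:,0]; yaw=np.degrees(np.arctan2(X[1],X[0])); print('t',o['time'],'pos',o['position'].round(4),'yaw',yaw.round(2),'F',o['ft_force'].round(1),'M',o['moment'].round(2),'q6',o['q'][5].round(2),'w',o['grip_width'].round(4))
d=(float(sys.argv[4])-yaw+180)%360-180
print('shift cm (current axes)',(T.inv().apply(t-o['position'])*100).round(2),'twist',round(-d,2), 'shift after twist',((R.from_euler('z',d,degrees=True)*T).inv().apply(t-o['position'])*100).round(2))
E
python3 go.py .487 .020 .107 166
```

```text
time: 1.1
position: [0.4055, 0.1982, 0.2159]
tool_rot: [0.122, 0.993, -0.0, -0.0]
ft_force: [0.3, -0.7, -0.7]
grip_width: 0.015
grip_force: 0.0Traceback (most recent call last):
  File "go.py", line 4, in <module>
    X=T.as_matrix()[:,0]; yaw=np.degrees(np.arctan2(X[1],X[0])); print('t',o['time'],'pos',o['position'].round(4),'yaw',yaw.round(2),'F',o['ft_force'].round(1),'M',o['moment'].round(2),'q6',o['q'][5].round(2),'w',o['grip_width'].round(4))
                                                                                                                                                                                                                     ^^^^^^^^^^^^^^^^^^^^^
AttributeError: 'float' object has no attribute 'round'
```

```bash
sed -i "s/o\['grip_width'\].round(4)/round(o['grip_width'],4)/" go.py; python3 go.py .487 .020 .107 166
```

```text
t 1.1 pos [0.4055 0.1982 0.2159] yaw 166.0 F [ 0.3 -0.7 -0.7] M [ 0.07 -0.06  0.03] q6 -1.12 w 0.015
shift cm (current axes) [-12.22 -15.32  10.89] twist -0.0 shift after twist [-12.22 -15.32  10.89]
```

```bash
python3 -m pendant '[{"jaw":0,"linear":[-2.44,-3.06,0],"twist":0},{"jaw":0,"linear":[-2.44,-3.06,0],"twist":0},{"jaw":0,"linear":[-2.44,-3.06,0],"twist":0},{"jaw":0,"linear":[-2.44,-3.06,0],"twist":0},{"jaw":0,"linear":[-2.44,-3.06,0],"twist":0},{"jaw":0,"linear":[0,0,3.6],"twist":0},{"jaw":0,"linear":[0,0,3.6],"twist":0},{"jaw":0,"linear":[0,0,3.6],"twist":0},{"jaw":0,"linear":[-1,0,0],"twist":0},{"jaw":0,"linear":[-1,0,0],"twist":0},{"jaw":0,"linear":[-1,0,0],"twist":0},{"jaw":0,"linear":[-0.5,0,0],"twist":0}]'; python3 go.py .5355 .008 .107 166
```

```text
time: 2.1
position: [0.525, 0.0128, 0.1104]
tool_rot: [0.122, 0.993, -0.0, 0.004]
ft_force: [-1.4, 0.4, 1.1]
grip_width: 0.0003
grip_force: 0.7
t 2.1 pos [0.525  0.0128 0.1104] yaw 166.01 F [-1.4  0.4  1.1] M [ 0.05  0.1  -0.05] q6 -1.52 w 0.0003
shift cm (current axes) [-1.13 -0.21  0.35] twist 0.01 shift after twist [-1.13 -0.21  0.35]
```

```bash
python3 -m pendant '[{"jaw":0,"linear":[-0.7,0,0.2],"twist":0},{"jaw":0,"linear":[-0.7,0,0],"twist":0},{"jaw":0,"linear":[-0.7,0,0],"twist":0},{"jaw":0,"linear":[-0.7,0,0],"twist":0},{"jaw":0,"linear":[-0.7,0,0],"twist":0},{"jaw":0,"linear":[-0.7,0,0],"twist":0},{"jaw":0,"linear":[-0.5,0,0],"twist":0},{"jaw":0,"linear":[-0.3,0,0],"twist":0},{"jaw":0,"linear":[0,0,0],"twist":0}]'; python3 go.py .5355 .008 .107 166
python3 - <<'E'
from h import *
c=grab('top'); P=cloud(c); x,y,z=P[...,0],P[...,1],P[...,2]
m=(abs(z-.1175)<.004)&(x>.53)&(x<.67)&(y>-.06)&(y<.035); print(m.sum(),np.median(P[m],0) if m.any() else 0)
c=grab('side'); P=cloud(c); x,y,z=P[...,0],P[...,1],P[...,2]
m=(abs(z-.1175)<.004)&(x>.53)&(x<.67)&(y>-.06)&(y<.035); print(m.sum(),np.median(P[m],0) if m.any() else 0)
cv2.imwrite('pics/s2.png',cv2.resize(c['color'][190:330,270:430],None,fx=4,fy=4,interpolation=cv2.INTER_CUBIC))
E
```

```text
time: 2.85
position: [0.5709, 0.0015, 0.1098]
tool_rot: [0.122, 0.993, -0.0, 0.002]
ft_force: [-3.2, 0.2, 9.4]
grip_width: 0.0005
grip_force: 6.8
t 2.85 pos [0.5709 0.0015 0.1098] yaw 166.03 F [-3.2  0.2  9.4] M [0.09 0.39 0.  ] q6 -1.52 w 0.0005
shift cm (current axes) [ 3.59 -0.22  0.27] twist 0.03 shift after twist [ 3.59 -0.23  0.27]
0 0
54 [ 0.5780887  -0.0078222   0.11869232]
```

View pics/s2.png

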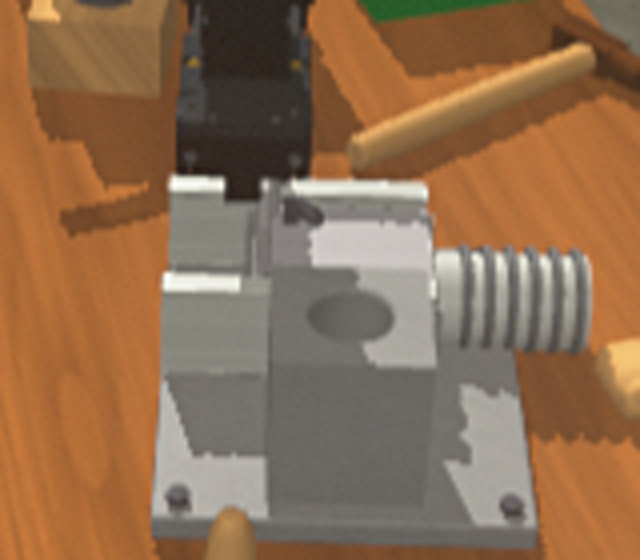

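The gate is about 43 mm along, with the gripper directly behind the tab at (265,225). I'll push the remaining ~15 mm in small steps.

```bash
python3 -m pendant '[{"jaw":0,"linear":[0,0,-0.3],"twist":0},{"jaw":0,"linear":[-0.4,0,0],"twist":0},{"jaw":0,"linear":[-0.4,0,0],"twist":0},{"jaw":0,"linear":[-0.3,0,0],"twist":0}]'; python3 -m pendant '[{"jaw":0,"linear":[-0.2,0,0],"twist":0},{"jaw":0,"linear":[0,0,0],"twist":0}]';python3 -m pendant '[{"jaw":0,"linear":[-0.2,0,0],"twist":0},{"jaw":0,"linear":[0,0,0],"twist":0}]'
```

```text
time: 3.28
position: [0.578, -0.0005, 0.1107]
tool_rot: [0.122, 0.993, 0.0, -0.003]
ft_force: [-9.8, 2.1, 16.9]
grip_width: 0.0007
grip_force: 8.8
time: 3.45
position: [0.578, -0.0005, 0.1107]
tool_rot: [0.122, 0.993, 0.0, -0.005]
ft_force: [-9.8, 2.7, 17.6]
grip_width: 0.0004
grip_force: 8.4
time: 3.62
position: [0.578, -0.0005, 0.1107]
tool_rot: [0.122, 0.993, 0.001, -0.007]
ft_force: [-13.3, 2.8, 19.1]
grip_width: 0.0007
grip_force: 9.8
```

```bash
python3 -m pendant '[{"jaw":0,"linear":[0.6,0,0],"twist":0},{"jaw":0,"linear":[0,0,0],"twist":0}]'; python3 -m pendant '[{"jaw":0,"linear":[0,0,-0.5],"twist":0},{"jaw":0,"linear":[0,0,0],"twist":0}]'
```

```text
time: 3.78
position: [0.5777, -0.0004, 0.1108]
tool_rot: [0.122, 0.993, 0.0, 0.0]
ft_force: [-4.0, 0.9, 10.2]
grip_width: 0.0003
grip_force: 4.8
time: 3.95
position: [0.5792, -0.001, 0.1152]
tool_rot: [0.122, 0.993, -0.0, 0.002]
ft_force: [1.0, -0.1, 0.4]
grip_width: 0.0007
grip_force: 0.0
```

Run:
```python
from h import *
print(robot.get_obs()['position'])
c=grab('top'); cv2.imwrite('pics/t3.png',cv2.resize(c['color'][145:280,290:420],None,fx=4.3,fy=4.3,interpolation=cv2.INTER_CUBIC))
P=cloud(load('side'));
```

```text
[ 0.579249   -0.00096578  0.11518395]
```

View pics/t3.png

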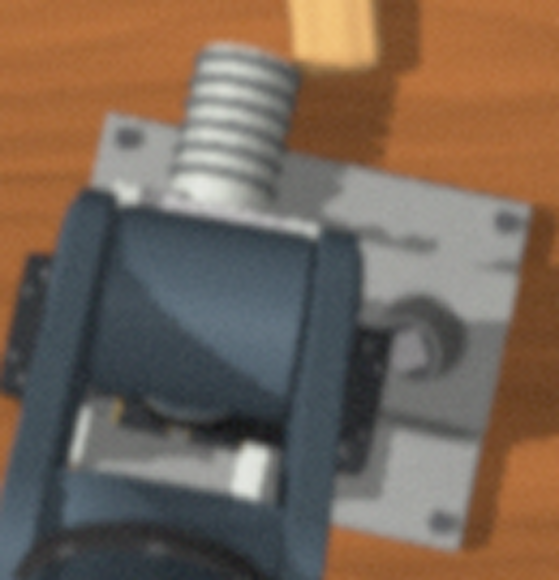

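The arm hides the gate here. The upward force vanished once I lifted the tips to z≈0.098, so they had been dragging on something. I'll keep pushing at this height.

```bash
python3 -m pendant '[{"jaw":0,"linear":[-0.4,0,0],"twist":0},{"jaw":0,"linear":[-0.3,0,0],"twist":0},{"jaw":0,"linear":[0,0,0],"twist":0}]'; python3 -m pendant '[{"jaw":0,"linear":[-0.3,0,0],"twist":0},{"jaw":0,"linear":[0,0,0],"twist":0}]';python3 -m pendant '[{"jaw":0,"linear":[-0.2,0,0],"twist":0},{"jaw":0,"linear":[0,0,0],"twist":0}]'
python3 - <<'E'
from h import *
c=grab('side'); P=cloud(c); x,y,z=P[...,0],P[...,1],P[...,2]
m=(abs(z-.1175)<.004)&(x>.53)&(x<.67)&(y>-.06)&(y<.035); print(m.sum(),np.median(P[m],0) if m.any() else 0)
E
```

```text
time: 4.25
position: [0.5858, -0.0028, 0.1138]
tool_rot: [0.122, 0.993, -0.0, 0.001]
ft_force: [0.0, 0.6, -0.3]
grip_width: 0.0007
grip_force: 0.0
time: 4.42
position: [0.5881, -0.0034, 0.1138]
tool_rot: [0.122, 0.993, -0.0, 0.0]
ft_force: [0.0, 1.1, 0.6]
grip_width: 0.0007
grip_force: 0.0
time: 4.58
position: [0.5898, -0.0038, 0.1139]
tool_rot: [0.122, 0.993, -0.0, 0.0]
ft_force: [0.1, -0.4, 0.0]
grip_width: 0.0005
grip_force: 0.0
25 [ 0.57893181 -0.02089024  0.11701516]
```

```bash
python3 -m pendant '[{"jaw":0,"linear":[0,0,-4],"twist":0},{"jaw":0,"linear":[2,0,-4],"twist":0},{"jaw":0,"linear":[4,0,0],"twist":0},{"jaw":0,"linear":[4,0,0],"twist":0},{"jaw":0,"linear":[4,0,0],"twist":0},{"jaw":0,"linear":[0,0,0],"twist":0}]'
cat > tab.py <<'E'
from h import *
print(robot.nose_length)
u=np.array([np.cos(np.radians(-14)),np.sin(np.radians(-14))]); w=np.array([-u[1],u[0]])
for n in('top','side'):
    c=grab(n); P=cloud(c); x,y,z=P[...,0],P[...,1],P[...,2]
    q=P[...,:2]-np.array([.5365,.007]); a=q@u; b=q@w
    m=(z>.108)&(z<.125)&(a>-.03)&(a<.12)&(abs(b)<.028)
    print(n,m.sum(),(np.percentile(P[m],[5,50,95],axis=0).round(4).tolist(), 'd',np.percentile(a[m],[5,50,95]).round(4)) if m.any() else '')
    m=(a>-.03)&(a<.12)&(abs(b)<.02)
    for lo in np.arange(-.02,.11,.01):
        k=m&(a>=lo)&(a<lo+.01); print(round(lo,3),k.sum(),np.percentile(z[k],[5,50,95]).round(3) if k.any() else '',end=' | ')
    print()
    m=(z>.125)&(z<.145)&(a>-.03)&(a<.15)&(b>.02)&(b<.09); print('knob',m.sum(),P[m].max(0) if m.any() else '')
E
python3 tab.py
```

```text
time: 5.13
position: [0.4416, 0.0333, 0.1896]
tool_rot: [0.121, 0.993, 0.001, -0.009]
ft_force: [-1.5, -0.9, -0.3]
grip_width: 0.0004
grip_force: 0.0
0.017
top 81 ([[0.5769, -0.0282, 0.1127], [0.584, -0.0042, 0.1173], [0.5915, 0.0198, 0.1202]], 'd', array([0.046 , 0.0494, 0.0533]))
-0.02 60 [-0.003  0.002  0.018] | -0.01 56 [0.015 0.019 0.023] | 0.0 56 [0.015 0.018 0.023] | 0.01 58 [0.015 0.019 0.021] | 0.02 58 [0.015 0.019 0.022] | 0.03 56 [0.015 0.019 0.021] | 0.04 121 [0.018 0.067 0.12 ] | 0.05 32 [0.07  0.117 0.12 ] | 0.06 64 [0.067 0.071 0.073] | 0.07 62 [0.068 0.07  0.075] | 0.08 62 [0.067 0.07  0.075] | 0.09 62 [0.068 0.071 0.074] | 0.1 60 [0.068 0.071 0.073] | 
knob 56 [0.61026395 0.05077998 0.14009238]
side 43 ([[0.5754, -0.0305, 0.1121], [0.582, -0.0091, 0.1173], [0.5891, 0.0173, 0.1198]], 'd', array([0.0451, 0.0477, 0.0504]))
-0.02 14 [-0.002  0.001  0.003] | -0.01 0  | 0.0 0  | 0.01 0  | 0.02 0  | 0.03 0  | 0.04 30 [0.062 0.116 0.119] | 0.05 27 [0.069 0.071 0.12 ] | 0.06 24 [0.069 0.071 0.073] | 0.07 21 [0.069 0.072 0.074] | 0.08 23 [0.068 0.071 0.073] | 0.09 20 [0.068 0.071 0.073] | 0.1 21 [0.069 0.071 0.073] | 
knob 43 [0.6061972  0.04972361 0.13826718]
```

Run:
```python
from h import *
p=robot.get_obs()['position']; print(p)
for n in('side','top'):
    P=cloud(load(n)); z=P[...,2]
    m=(np.hypot(P[...,0]-p[0],P[...,1]-p[1])<.09)&(z>.08)
    Q=P[m]; print(n,len(Q),np.percentile(Q[:,2],[0,1,2,5,10]).round(3)); 
    for lo in np.arange(.12,.28,.01):
        q=Q[(Q[:,2]>=lo)&(Q[:,2]<lo+.01)]
        if len(q)>3: print(round(lo,2),len(q),q.min(0).round(3),q.max(0).round(3))
```

```text
[0.45282742 0.03061039 0.19147831]
side 6495 [0.08  0.214 0.271 0.285 0.309]
0.2 35 [0.436 0.017 0.2  ] [0.459 0.036 0.21 ]
0.21 40 [0.434 0.017 0.21 ] [0.459 0.035 0.22 ]
0.22 8 [0.435 0.019 0.221] [0.455 0.026 0.225]
0.26 28 [ 0.399 -0.059  0.266] [0.502 0.105 0.27 ]
0.27 121 [ 0.405 -0.059  0.27 ] [0.502 0.105 0.28 ]
0.28 193 [ 0.404 -0.059  0.28 ] [0.503 0.106 0.29 ]
top 6944 [0.082 0.308 0.309 0.503 0.519]
```

The camera puts the gripper body's underside at z≈0.266 and the tips at about 0.20. That means the tool really stands about 22 mm higher than the reported z, so the fingers rode over the tab. I'll measure this offset properly with the arm still.

```bash
python3 -m pendant '[{"jaw":0,"linear":[0,0,0],"twist":0},{"jaw":0,"linear":[0,0,0],"twist":0},{"jaw":0,"linear":[0,0,0],"twist":0}]'
python3 - <<'E'
from h import *
c=grab('side'); o=robot.get_obs(); p=o['position']; print(p,o['q'],o['tool_rot'])
P=cloud(c); z=P[...,2]
u=np.array([np.cos(np.radians(-14)),np.sin(np.radians(-14))]); w=np.array([-u[1],u[0]])
q=P[...,:2]-p[:2]; a=q@u; b=q@w
for lo in np.arange(.15,.32,.01):
    m=(np.hypot(a,b)<.12)&(z>=lo)&(z<lo+.01)
    if m.sum()>3: print(round(lo,2),m.sum(),'a',np.percentile(a[m],[1,99]).round(4),'b',np.percentile(b[m],[1,99]).round(4),z[m].min().round(4))
r=proj(c,[p]); print('proj TCP',r); u0,v0=r[0].astype(int)
x0,y0=u0-60,v0-90
cv2.imwrite('pics/s4.png',cv2.resize(c['color'][y0:y0+140,x0:x0+150],None,fx=4,fy=4,interpolation=cv2.INTER_CUBIC)); print(x0,y0)
E
```

```text
time: 5.48
position: [0.4569, 0.0294, 0.1915]
tool_rot: [0.122, 0.993, -0.0, 0.001]
ft_force: [-0.0, 0.7, 0.1]
grip_width: 0.0004
grip_force: 0.0
[0.45656402 0.02948538 0.19137825] [-1.80558837e-01  3.41206346e-01  1.86765067e+00 -1.78964650e-05
  9.31401024e-01 -1.50645004e+00] [ 1.22141448e-01  9.92512479e-01 -4.59250224e-05  6.65765437e-04]
0.2 39 a [-0.0113  0.0108] b [-0.0117  0.0079] 0.2008
0.21 35 a [-0.0114  0.0109] b [-0.0123  0.005 ] 0.2102
0.22 17 a [-0.0105  0.0101] b [-0.0136 -0.0067] 0.2201
0.26 18 a [-0.0356  0.0358] b [-0.0902  0.0843] 0.2664
0.27 163 a [-0.0372  0.0373] b [-0.0906  0.081 ] 0.27
0.28 209 a [-0.038   0.0373] b [-0.0907  0.0839] 0.28
0.29 217 a [-0.0378  0.0368] b [-0.0972  0.0855] 0.29
0.3 380 a [-0.0375  0.0365] b [-0.0983  0.0879] 0.3002
0.31 254 a [-0.0351  0.0349] b [-0.0979  0.0795] 0.31
proj TCP [[281.42463031 210.54274687]]
221 120
```

View pics/s4.png

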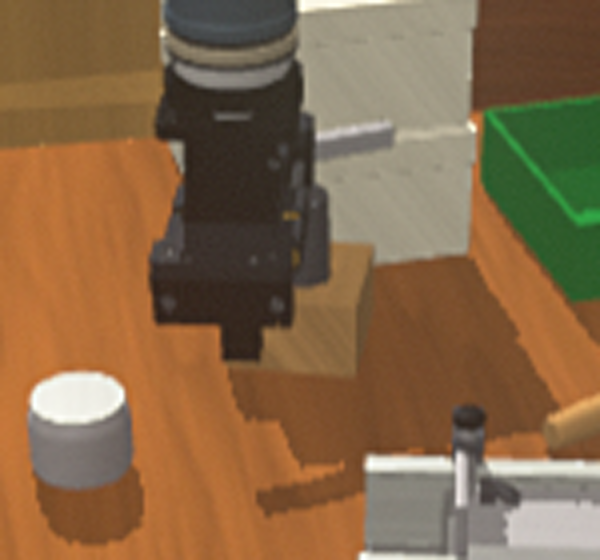

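The tip is at crop (242,358), z≈0.200, so true z ≈ reported + 0.023, and x and y agree. The gate stands at about 47 mm. I'll descend properly this time (reported z 0.084) and push again.

```bash
python3 -m pendant '[{"jaw":0,"linear":[0,0,3.6],"twist":0},{"jaw":0,"linear":[0,0,3.6],"twist":0},{"jaw":0,"linear":[0,0,3.5],"twist":0},{"jaw":0,"linear":[-3,0,0],"twist":0},{"jaw":0,"linear":[-3,0,0],"twist":0},{"jaw":0,"linear":[-3,0,0],"twist":0},{"jaw":0,"linear":[-2,0,0],"twist":0},{"jaw":0,"linear":[0,0,0],"twist":0}]';python3 -m pendant '[{"jaw":0,"linear":[-0.5,0,0],"twist":0},{"jaw":0,"linear":[-0.4,0,0],"twist":0},{"jaw":0,"linear":[-0.4,0,0],"twist":0},{"jaw":0,"linear":[0,0,0],"twist":0}]'; python3 -m pendant '[{"jaw":0,"linear":[-0.2,0,0],"twist":0},{"jaw":0,"linear":[0,0,0],"twist":0}]'
```

```text
time: 6.2
position: [0.5669, 0.0017, 0.0838]
tool_rot: [0.123, 0.992, -0.0, 0.002]
ft_force: [0.5, 0.4, -0.5]
grip_width: 0.0004
grip_force: 0.0
time: 6.53
position: [0.5693, 0.0013, 0.0838]
tool_rot: [0.122, 0.993, 0.0, -0.005]
ft_force: [-5.5, 1.2, 3.3]
grip_width: 0.0002
grip_force: 3.0
time: 6.7
position: [0.5693, 0.0014, 0.0838]
tool_rot: [0.122, 0.993, 0.0, -0.007]
ft_force: [-9.7, 1.3, 5.4]
grip_width: 0.0006
grip_force: 4.6
```

```bash
for i in 1; do python3 -m pendant '[{"jaw":0,"linear":[-0.2,0,0],"twist":0},{"jaw":0,"linear":[0,0,0],"twist":0}]'; python3 -m pendant '[{"jaw":0,"linear":[-0.2,0,0],"twist":0},{"jaw":0,"linear":[0,0,0],"twist":0}]'; python3 -m pendant '[{"jaw":0,"linear":[-0.2,0,0],"twist":0},{"jaw":0,"linear":[0,0,0],"twist":0}]'; done | grep -E 'pos|ft'; python3 tab.py | grep -E "^top|^side|knob"
```

```text
position: [0.5692, 0.0014, 0.0838]
ft_force: [-13.0, 2.1, 8.9]
position: [0.5691, 0.0014, 0.0838]
ft_force: [-15.8, 2.8, 12.1]
position: [0.5691, 0.0014, 0.0838]
ft_force: [-18.5, 3.0, 14.8]
top 0 
knob 0 
side 8 ([[0.5743, -0.0311, 0.1089], [0.5763, -0.028, 0.1161], [0.5797, -0.0172, 0.1184]], 'd', array([0.0441, 0.0468, 0.0505]))
knob 0
```

Run:
```python
from h import *
c=load('side'); P=cloud(c); z=P[...,2]; o=robot.get_obs(); p=o['position']; print(p,o['joint_torque'].round(1),o['q'].round(3), o['moment'])
u=np.array([np.cos(np.radians(-14)),np.sin(np.radians(-14))]); w=np.array([-u[1],u[0]])
q=P[...,:2]-np.array([.5365,.007]); a=q@u; b=q@w
for lo in np.arange(.06,.26,.01):
    m=(a>-.03)&(a<.1)&(b>-.1)&(b<.12)&(z>=lo)&(z<lo+.01)
    if m.sum()>3: print(round(lo,2),m.sum(),'a',np.percentile(a[m],[1,50,99]).round(3),'b',np.percentile(b[m],[1,50,99]).round(3))
r=proj(c,[[.57,0,.13]])[0].astype(int); print(r)
cv2.imwrite('pics/s5.png',cv2.resize(c['color'][r[1]-80:r[1]+50,r[0]-70:r[0]+80],None,fx=4.5,fy=4.5,interpolation=cv2.INTER_CUBIC))
```

```text
[0.56906557 0.00137863 0.08375844] [ -1.8 -37.8 -20.4   0.1  -5.1  -0. ] [-0.194  0.646  1.664 -0.     0.858 -1.521] [ 5.23787703e-01  2.87682829e+00 -5.32803886e-04]
0.06 175 a [-0.013  0.042  0.099] b [-0.053 -0.046  0.066]
0.07 304 a [-0.013  0.066  0.1  ] b [-0.053  0.009  0.066]
0.08 208 a [-0.013  0.035  0.099] b [-0.096 -0.039  0.07 ]
0.09 64 a [0.022 0.046 0.099] b [-0.099 -0.028 -0.001]
0.1 58 a [0.023 0.05  0.1  ] b [-0.098 -0.03  -0.003]
0.11 92 a [0.046 0.08  0.099] b [-0.099 -0.089 -0.023]
0.12 96 a [0.053 0.076 0.099] b [-0.1   -0.086 -0.071]
0.16 117 a [-0.002  0.036  0.071] b [-0.087 -0.083  0.085]
0.17 151 a [-0.002  0.033  0.071] b [-0.087 -0.083  0.082]
0.18 234 a [-0.003  0.036  0.072] b [-0.093 -0.017  0.059]
0.19 107 a [-0.     0.035  0.071] b [-0.094 -0.091 -0.083]
0.2 417 a [-0.     0.035  0.072] b [-0.095 -0.073 -0.043]
0.21 100 a [0.01  0.035 0.059] b [-0.051 -0.046 -0.012]
0.22 82 a [0.01  0.034 0.056] b [-0.053 -0.046 -0.011]
0.23 77 a [0.013 0.038 0.06 ] b [-0.051 -0.047 -0.036]
0.24 100 a [0.015 0.038 0.058] b [-0.05  -0.046 -0.006]
0.25 152 a [0.001 0.043 0.073] b [-0.05  -0.046 -0.004]
[330 233]
```

View pics/s5.png

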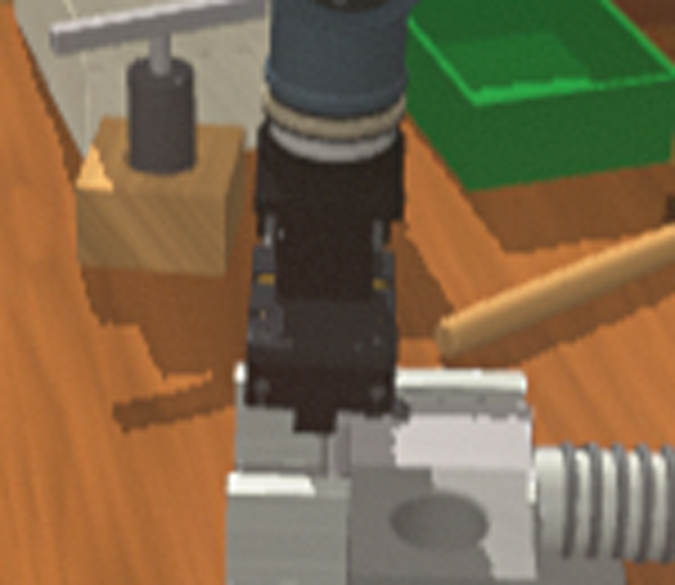

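The fingers are squarely on the tab and the body clears the knob. But the tool is also pressing down with about 15 N, which may be jamming the slide. I'll relieve the vertical load and go on.

```bash
python3 -m pendant '[{"jaw":0,"linear":[1.2,0,0],"twist":0},{"jaw":0,"linear":[0,0,0],"twist":0}]'|grep -E 'pos|ft|rot'; python3 -m pendant '[{"jaw":0,"linear":[-0.8,0,-0.2],"twist":0},{"jaw":0,"linear":[0,0,0],"twist":0}]' |grep -E 'pos|ft|rot'; python3 -m pendant '[{"jaw":0,"linear":[-0.3,0,-0.2],"twist":0},{"jaw":0,"linear":[0,0,0],"twist":0}]'|grep -E 'pos|ft|rot';  python3 -m pendant '[{"jaw":0,"linear":[-0.3,0,-0.2],"twist":0},{"jaw":0,"linear":[0,0,0],"twist":0}]'|grep -E 'pos|ft|rot'
```

```text
position: [0.5666, 0.0023, 0.0843]
tool_rot: [0.122, 0.993, 0.0, -0.002]
ft_force: [0.1, 0.1, -0.5]
position: [0.5693, 0.0017, 0.0849]
tool_rot: [0.122, 0.993, 0.001, -0.011]
ft_force: [-15.5, 4.5, 8.6]
position: [0.5691, 0.0017, 0.0851]
tool_rot: [0.122, 0.992, 0.001, -0.014]
ft_force: [-16.3, 4.4, 1.4]
position: [0.569, 0.0017, 0.0853]
tool_rot: [0.122, 0.992, 0.002, -0.018]
ft_force: [-18.1, 4.8, -4.7]
```

```bash
python3 -m pendant '[{"jaw":0,"linear":[4,0,0],"twist":0},{"jaw":0,"linear":[4,0,0],"twist":0},{"jaw":0,"linear":[4,0,-4],"twist":0},{"jaw":0,"linear":[0,0,-4],"twist":0},{"jaw":1,"linear":[0,0,-4],"twist":0},{"jaw":1,"linear":[0,0,0],"twist":0},{"jaw":1,"linear":[0,0,0],"twist":0}]'; python3 tab.py | grep -E "^top|^side|knob"
python3 - <<'E'
from h import *
c=load('top'); im=c['color'][145:280,290:420]
c2=load('side')
old=cv2.imread('pics/top0.png')[145:280,290:420]
for n,i in(('old',old),('new',im)):
    m=(i.max(2)<40); k,l,st,ce=cv2.connectedComponentsWithStats(m.astype(np.uint8)); print(n,[(s.tolist(),) for s in st[1:] if s[4]>8])
a=cv2.resize(im,None,fx=3,fy=3,interpolation=cv2.INTER_CUBIC); b=cv2.resize(c2['color'][200:335,290:425],None,fx=3,fy=3,interpolation=cv2.INTER_CUBIC)
cv2.imwrite('pics/fin1.png',np.hstack([a,b]))
E
```

```text
time: 8.55
position: [0.4812, 0.0236, 0.2028]
tool_rot: [0.122, 0.993, -0.0, 0.005]
ft_force: [-0.2, 0.6, -0.5]
grip_width: 0.013
grip_force: 0.0
top 82 ([[0.5783, -0.0283, 0.1117], [0.5842, -0.0042, 0.1174], [0.5916, 0.0199, 0.1208]], 'd', array([0.0459, 0.0493, 0.0534]))
knob 56 [0.60955101 0.05068743 0.13854931]
side 39 ([[0.5764, -0.0303, 0.1147], [0.5824, -0.0058, 0.1177], [0.5886, 0.0191, 0.1203]], 'd', array([0.0451, 0.0477, 0.0503]))
knob 45 [0.60513316 0.04885282 0.13716249]
old [([34, 56, 27, 11, 149],), ([25, 78, 5, 5, 20],)]
new [([25, 78, 5, 5, 21],)]
```

View pics/fin1.png

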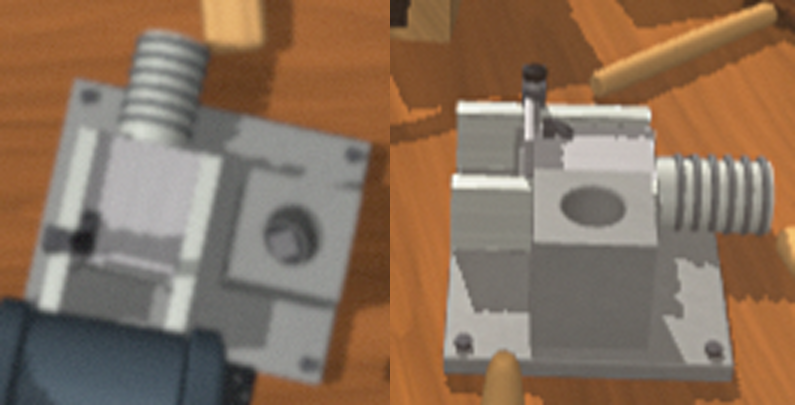

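The top half shows the opening gone, and the black gap measured before has vanished. The side half shows the knob at (535,72), at its rest height. The gate stood against 18 N without moving, so it is shut and caught. Now the key.

```bash
python3 go.py .548 .366 .187 190
```

```text
t 8.65 pos [0.4782 0.0241 0.1998] yaw 165.98 F [-0.5 -0.5  0.3] M [0.06 0.01 0.  ] q6 -1.51 w 0.0205
shift cm (current axes) [ 1.51 34.86  1.28] twist -24.02 shift after twist [-12.81  32.46   1.29]
```

```bash
python3 -m pendant '[{"jaw":1,"linear":[0,0,0],"twist":-6},{"jaw":1,"linear":[0,0,0],"twist":-6},{"jaw":1,"linear":[0,0,0],"twist":-6},{"jaw":1,"linear":[0,0,0],"twist":-6},{"jaw":1,"linear":[-1.4,3.6,0],"twist":0},{"jaw":1,"linear":[-1.4,3.6,0],"twist":0},{"jaw":1,"linear":[-1.4,3.6,0],"twist":0},{"jaw":1,"linear":[-1.4,3.6,0],"twist":0},{"jaw":1,"linear":[-1.4,3.6,0],"twist":0},{"jaw":1,"linear":[-1.4,3.6,0],"twist":0},{"jaw":1,"linear":[-1.4,3.6,0],"twist":0},{"jaw":1,"linear":[-1.4,3.6,0],"twist":0}]'; python3 -m pendant '[{"jaw":1,"linear":[-1.4,3.2,0],"twist":0},{"jaw":1,"linear":[0,0,0],"twist":0},{"jaw":1,"linear":[0,0,0],"twist":0},{"jaw":1,"linear":[0,0,0],"twist":0}]';  python3 go.py .548 .366 .135 190
cat > fing.py <<'E'
from h import *
c=grab('side'); o=robot.get_obs(); p=o['position']; P=cloud(c); z=P[...,2]; dark=c['color'].max(2)<70
X=np.array([np.cos(np.radians(190)),np.sin(np.radians(190))]); Y=np.array([-X[1],X[0]])
q=P[...,:2]-p[:2]; a=q@X; b=q@Y
for lo in np.arange(.14,.34,.01):
    m=(abs(a)<.06)&(abs(b)<.11)&(z>=lo)&(z<lo+.01)&dark
    if m.sum()>3: print(round(lo,2),m.sum(),'a',np.percentile(a[m],[1,99]).round(4),'b',np.percentile(b[m],[1,99]).round(4),z[m].min().round(4))
E
python3 fing.py
```

```text
time: 9.65
position: [0.5374, 0.3289, 0.1971]
tool_rot: [-0.087, 0.996, -0.001, -0.002]
ft_force: [0.6, -0.5, -0.9]
grip_width: 0.0865
grip_force: 0.0
time: 9.98
position: [0.5453, 0.3605, 0.1973]
tool_rot: [-0.087, 0.996, -0.001, -0.002]
ft_force: [0.3, -0.6, -1.2]
grip_width: 0.0868
grip_force: 0.0
t 9.9833 pos [0.5453 0.3605 0.1973] yaw -169.99 F [ 0.3 -0.6 -1.2] M [ 0.    0.02 -0.03] q6 -1.33 w 0.0868
shift cm (current axes) [-0.39  0.51  6.23] twist 0.01 shift after twist [-0.39  0.51  6.23]
0.2 17 a [-0.0061  0.0122] b [-0.0494  0.0525] 0.2033
0.21 44 a [-0.0072  0.0126] b [-0.0509  0.057 ] 0.2105
0.22 37 a [-0.0068  0.0128] b [-0.0493  0.0571] 0.2203
0.23 28 a [-0.0093  0.0127] b [-0.0541  0.0592] 0.2303
0.24 31 a [-0.0077  0.014 ] b [-0.0521  0.0609] 0.2403
0.25 35 a [-0.0075  0.0134] b [-0.0502  0.0646] 0.2501
0.26 12 a [-0.0043  0.0086] b [-0.0557  0.0613] 0.26
0.27 60 a [-0.0317  0.038 ] b [-0.0544  0.0904] 0.2702
0.28 119 a [-0.0333  0.0397] b [-0.0619  0.0931] 0.28
0.29 115 a [-0.0333  0.0405] b [-0.0807  0.0948] 0.29
0.3 118 a [-0.0332  0.039 ] b [-0.0796  0.0982] 0.3003
0.31 310 a [-0.0309  0.039 ] b [-0.0805  0.0979] 0.31
0.32 90 a [-0.0191  0.0275] b [-0.0175  0.0544] 0.3201
0.33 85 a [-0.0161  0.0274] b [-0.0156  0.053 ] 0.33
```

```bash
python3 -m pendant '[{"jaw":1,"linear":[-0.4,0.4,0],"twist":0},{"jaw":1,"linear":[0,0,2],"twist":0},{"jaw":1,"linear":[0,0,1.5],"twist":0},{"jaw":1,"linear":[0,0,0],"twist":0}]'; python3 -m pendant '[{"jaw":1,"linear":[0,0,1],"twist":0},{"jaw":1,"linear":[0,0,1],"twist":0},{"jaw":1,"linear":[0,0,0.7],"twist":0},{"jaw":1,"linear":[0,0,0],"twist":0}]';python3 go.py .549 .365 .135 190
```

```text
time: 10.37
position: [0.5478, 0.3638, 0.1616]
tool_rot: [-0.086, 0.996, -0.001, -0.003]
ft_force: [-0.2, 0.2, -0.7]
grip_width: 0.087
grip_force: 0.0
time: 10.7
position: [0.5487, 0.3652, 0.1361]
tool_rot: [-0.087, 0.996, -0.001, -0.001]
ft_force: [0.1, -0.6, -0.1]
grip_width: 0.0867
grip_force: 0.0
t 10.7 pos [0.5487 0.3652 0.1361] yaw -170.04 F [ 0.1 -0.6 -0.1] M [ 0.04  0.09 -0.  ] q6 -1.33 w 0.0867
shift cm (current axes) [-0.03 -0.02  0.11] twist -0.04 shift after twist [-0.03 -0.02  0.11]
```

No contact. Closing on the bar at 50 N.

```bash
python3 -m pendant '[{"jaw":0,"linear":[0,0,0],"twist":0},{"jaw":0,"linear":[0,0,0],"twist":0},{"jaw":0,"linear":[0,0,0],"twist":0},{"jaw":0,"linear":[0,0,0],"twist":0},{"jaw":0,"linear":[0,0,0],"twist":0},{"jaw":0,"linear":[0,0,0],"twist":0}]' 50;  python3 -m pendant '[{"jaw":0,"linear":[0,0,0],"twist":0},{"jaw":0,"linear":[0,0,0],"twist":0},{"jaw":0,"linear":[0,0,-1],"twist":0},{"jaw":0,"linear":[0,0,-1],"twist":0},{"jaw":0,"linear":[0,0,0],"twist":0}]'; python3 go.py .549 .365 .27 190
```

```text
time: 11.2
position: [0.5497, 0.366, 0.1381]
tool_rot: [-0.087, 0.996, 0.0, 0.0]
ft_force: [-0.3, -0.1, -0.3]
grip_width: 0.0548
grip_force: 0.0
time: 11.62
position: [0.5514, 0.3667, 0.1608]
tool_rot: [-0.087, 0.996, 0.001, 0.003]
ft_force: [-0.4, -0.3, 0.3]
grip_width: 0.0215
grip_force: 0.0
t 11.6167 pos [0.5514 0.3667 0.1608] yaw -170.01 F [-0.4 -0.3  0.3] M [ 0.03 -0.03 -0.  ] q6 -1.33 w 0.0215
shift cm (current axes) [  0.21  -0.12 -10.92] twist -0.01 shift after twist [  0.21  -0.12 -10.92]
```

```bash
python3 -m pendant '[{"jaw":0.5,"linear":[0,0,0],"twist":0},{"jaw":0.5,"linear":[0,0,0],"twist":0},{"jaw":0.5,"linear":[0,0,0.8],"twist":0},{"jaw":0.5,"linear":[0,0,1.3],"twist":0},{"jaw":0.5,"linear":[0,0,0],"twist":0},{"jaw":0,"linear":[0,0,0],"twist":0},{"jaw":0,"linear":[0,0,0],"twist":0},{"jaw":0,"linear":[0,0,0],"twist":0},{"jaw":0,"linear":[0,0,0],"twist":0},{"jaw":0,"linear":[0,0,0],"twist":0},{"jaw":0,"linear":[0,0,0],"twist":0}]'; python3 -m pendant '[{"jaw":0,"linear":[0,0,0],"twist":0},{"jaw":0,"linear":[0,0,0],"twist":0}]'
```

```text
time: 12.53
position: [0.5499, 0.3664, 0.1373]
tool_rot: [-0.087, 0.996, 0.001, 0.001]
ft_force: [-0.5, 1.2, 1.3]
grip_width: 0.0135
grip_force: 49.8
time: 12.7
position: [0.5499, 0.3664, 0.1373]
tool_rot: [-0.087, 0.996, 0.0, 0.0]
ft_force: [-0.5, 0.5, 1.4]
grip_width: 0.0132
grip_force: 49.8
```

```bash
python3 -m pendant '[{"jaw":0,"linear":[0,0,-1.5],"twist":0},{"jaw":0,"linear":[0,0,-2.5],"twist":0},{"jaw":0,"linear":[0,0,-2.5],"twist":0},{"jaw":0,"linear":[0,0,-2.5],"twist":0},{"jaw":0,"linear":[0,0,-2.5],"twist":0},{"jaw":0,"linear":[0,0,-2],"twist":0},{"jaw":0,"linear":[0,0,0],"twist":0},{"jaw":0,"linear":[0,0,0],"twist":0}]'; python3 go.py .603 -.130 .28 198
python3 - <<'E'
from h import *
c=load('top')
f=lambda p: 370+0 if 0 else None
pts=np.array([[240,205],[275,300],[140,235],[240,205]],float); px=(pts+.5)/14-.5+[370,207]
Q=onplane(c,px,.045); print(Q.round(4)); 
for i in(0,2):
    d=Q[i]-Q[i+1]; print(np.degrees(np.arctan2(d[1],d[0])))
# automatic: bright pixels within bore region
x0,y0=366,203; g=cv2.resize(cv2.cvtColor(c['color'],cv2.COLOR_BGR2GRAY)[y0:y0+42,x0:x0+42],None,fx=10,fy=10,interpolation=cv2.INTER_CUBIC)
old=cv2.imread('pics/top0.png'); g0=cv2.resize(cv2.cvtColor(old,cv2.COLOR_BGR2GRAY)[y0:y0+42,x0:x0+42],None,fx=10,fy=10,interpolation=cv2.INTER_CUBIC)
ctr=(proj(c,[[.604,-.129,.12]])[0]-[x0,y0]+.5)*10-.5; H,W=g.shape; vv,uu=np.mgrid[:H,:W]; r=np.hypot(uu-ctr[0],vv-ctr[1])
for th in (90,95,100,105,110):
    for gg in(g0,g):
        m=((gg>th)&(r<95)).astype(np.uint8); k,l,st,ce=cv2.connectedComponentsWithStats(m)
        if k<2: continue
        i=1+np.argmax(st[1:,4]); cn=cv2.findContours((l==i).astype(np.uint8),0,1)[0][0][:,0,:]
        Q=onplane(c,(cn+.5)/10-.5+[x0,y0],.045)[:,:2]
        print(th,st[i,4],cv2.minAreaRect((Q*1000).astype(np.float32)))
E
```

```text
time: 13.37
position: [0.5492, 0.3655, 0.2708]
tool_rot: [-0.087, 0.996, -0.0, -0.0]
ft_force: [-0.5, -0.0, -7.9]
grip_width: 0.0134
grip_force: 49.9
t 13.3667 pos [0.5492 0.3655 0.2708] yaw -170.01 F [-0.5 -0.  -7.9] M [0.05 0.11 0.04] q6 -1.33 w 0.0134
shift cm (current axes) [  3.3  -49.73  -0.88] twist -8.01 shift after twist [ 10.2  -48.79  -0.87]
[[ 0.6166 -0.1371  0.045 ]
 [ 0.5988 -0.143   0.045 ]
 [ 0.6114 -0.1185  0.045 ]
 [ 0.6166 -0.1371  0.045 ]]
18.46160282092238
105.6600922616643
90 7865 ((604.298583984375, -128.99392700195312), (29.818824768066406, 24.791175842285156), 14.672270774841309)
90 11824 ((614.1759033203125, -139.09780883789062), (46.66551208496094, 49.105918884277344), 10.652934074401855)
95 7030 ((602.5355834960938, -129.58055114746094), (24.024337768554688, 23.855743408203125), 19.734935760498047)
95 7415 ((602.332275390625, -129.22747802734375), (25.881479263305664, 24.156177520751953), 15.009950637817383)
100 6269 ((602.5830078125, -129.36341857910156), (22.786788940429688, 22.902555465698242), 22.688764572143555)
100 6723 ((602.5151977539062, -129.38966369628906), (23.26523780822754, 23.482770919799805), 19.73398208618164)
105 5541 ((603.0009155273438, -129.03660583496094), (19.991750717163086, 22.15094566345215), 23.945465087890625)
105 5932 ((602.340576171875, -129.1276397705078), (22.08022117614746, 22.748258590698242), 19.733678817749023)
110 4668 ((602.998046875, -128.8810577392578), (18.41386604309082, 21.048322677612305), 23.469236373901367)
110 5128 ((602.3374633789062, -128.93719482421875), (20.319963455200195, 21.280426025390625), 19.732585906982422)
```

```bash
python3 -m pendant '[{"jaw":0,"linear":[0,0,-1],"twist":-4.75},{"jaw":0,"linear":[0,0,-1],"twist":-4.75},{"jaw":0,"linear":[0.5,-2,0],"twist":0},{"jaw":0,"linear":[0.9,-3.7,0],"twist":0},{"jaw":0,"linear":[0.9,-3.7,0],"twist":0},{"jaw":0,"linear":[0.9,-3.7,0],"twist":0},{"jaw":0,"linear":[0.9,-3.7,0],"twist":0},{"jaw":0,"linear":[0.9,-3.7,0],"twist":0},{"jaw":0,"linear":[0.9,-3.7,0],"twist":0},{"jaw":0,"linear":[0.9,-3.7,0],"twist":0},{"jaw":0,"linear":[0.9,-3.7,0],"twist":0},{"jaw":0,"linear":[0.9,-3.7,0],"twist":0}]'; python3 -m pendant '[{"jaw":0,"linear":[0.9,-3.7,0],"twist":0},{"jaw":0,"linear":[0.9,-3.7,0],"twist":0},{"jaw":0,"linear":[0.6,-2,0],"twist":0},{"jaw":0,"linear":[0,0,0],"twist":0},{"jaw":0,"linear":[0,0,0],"twist":0},{"jaw":0,"linear":[0,0,0],"twist":0}]';python3 go.py .603 -.129 .29 199.5
```

```text
time: 14.37
position: [0.5839, 0.0029, 0.2881]
tool_rot: [-0.169, 0.986, 0.001, -0.004]
ft_force: [0.7, -0.1, -7.5]
grip_width: 0.0134
grip_force: 49.9
time: 14.87
position: [0.5932, -0.0912, 0.2889]
tool_rot: [-0.169, 0.986, 0.002, -0.003]
ft_force: [0.0, 0.7, -8.1]
grip_width: 0.0135
grip_force: 50.0
t 14.8667 pos [ 0.5932 -0.0912  0.2889] yaw -160.54 F [ 0.   0.7 -8.1] M [ 0.07 -0.   -0.02] q6 -2.25 w 0.0135
shift cm (current axes) [ 0.33 -3.89 -0.12] twist -0.04 shift after twist [ 0.34 -3.89 -0.12]
```

```bash
python3 -m pendant '[{"jaw":0,"linear":[0.2,-2,0],"twist":0},{"jaw":0,"linear":[0.15,-1.9,0],"twist":0},{"jaw":0,"linear":[0,0,0],"twist":0},{"jaw":0,"linear":[0,0,0],"twist":0},{"jaw":0,"linear":[0,0,0],"twist":0}]';python3 go.py .603 -.129 .29 199.5
cat > key.py <<'E'
from h import *
from scipy.optimize import least_squares
o=robot.get_obs(); p=o['position']
for n in('side','top'):
    c=grab(n); P=cloud(c); z=P[...,2]
    zt=p[2]+.023+.002 # bar centre true z
    zb=zt-.150
    m=(z>zb+.01)&(z<zt-.045)&(np.hypot(P[...,0]-p[0],P[...,1]-p[1])<.04)
    Q=P[m]; print(n,'barrel pts',len(Q), Q[:,2].min() if len(Q) else '')
    if len(Q)>50:
        # tilted axis: centre (x0+ax*(z-zm))
        f=lambda v: np.hypot(Q[:,0]-v[0]-v[2]*(Q[:,2]-zm),Q[:,1]-v[1]-v[3]*(Q[:,2]-zm))-.0225
        zm=zb
        r=least_squares(f,[p[0],p[1],0,0],loss='soft_l1',f_scale=.002); print('  centre at bottom',r.x.round(4),'rms',np.sqrt((r.fun**2).mean()).round(4))
        r2=least_squares(lambda v:f([v[0],v[1],0,0]),p[:2],loss='soft_l1',f_scale=.002); print('  untilted',r2.x.round(4))
    # bottom z in raw
    m=(np.hypot(P[...,0]-p[0],P[...,1]-p[1])<.03)&(z>.125)&(z<zb+.05); print('  low z',np.percentile(z[m],[0,1,3]).round(4) if m.any() else '')
    # bar top / orientation
    m=(abs(z-zt-.009)<.008)&(np.hypot(P[...,0]-p[0],P[...,1]-p[1])<.085)&(c['color'].min(2)>90)
    if m.sum()>30:
        R=cv2.minAreaRect((P[m][:,:2]*1000).astype(np.float32)); print('  bar',m.sum(),R,np.percentile(z[m],95))
E
python3 key.py
python3 - <<'E'
from h import *
# bore rim per camera: block top points -> hole fit on plane z=.12 using depth-valid top points near rim
for n,img in(('side','pics/side0.png'),('top','pics/top0.png')):
    c=load(n); g=cv2.imread(img,0).astype(float)
    for C0 in([.603,-.13],):
        C=np.array(C0)
        for it in range(5):
            th=np.radians(np.arange(0,360,5)); pts=[]
            for t in th:
                rr=np.arange(.016,.033,.0003); L=np.c_[C[0]+rr*np.cos(t),C[1]+rr*np.sin(t),np.full(len(rr),.12)]
                uv=proj(c,L).astype(np.float32); v=cv2.remap(g.astype(np.float32),uv[:,0].reshape(1,-1),uv[:,1].reshape(1,-1),cv2.INTER_CUBIC)[0]
                d=np.gradient(cv2.GaussianBlur(v.reshape(1,-1),(1,1),0)[0]); i=np.argmax(d); 
                if d[i]>.4: pts.append([*L[i,:2],d[i]])
            A=np.array(pts); 
            # circle fit with robust
            from scipy.optimize import least_squares
            r=least_squares(lambda v:np.hypot(A[:,0]-v[0],A[:,1]-v[1])-v[2],[*C,.024],loss='soft_l1',f_scale=.0007); C=r.x[:2]
        print(n,len(A),r.x.round(4),np.median(abs(r.fun)).round(5))
E
```

```text
time: 15.28
position: [0.6038, -0.1281, 0.2907]
tool_rot: [-0.17, 0.985, 0.001, -0.001]
ft_force: [-0.7, 0.0, -8.1]
grip_width: 0.0138
grip_force: 50.0
t 15.2833 pos [ 0.6038 -0.1281  0.2907] yaw -160.43 F [-0.7  0.  -8.1] M [0.07 0.09 0.01] q6 -2.3 w 0.0138
shift cm (current axes) [ 0.11 -0.06  0.07] twist 0.07 shift after twist [ 0.11 -0.06  0.07]
side barrel pts 783 0.17574975545499327
  centre at bottom [ 0.6032 -0.127  -0.0045 -0.0022] rms 0.0015
  untilted [ 0.6029 -0.1271]
  low z [0.162  0.1644 0.1666]
  bar 181 ((576.4027709960938, -139.9554443359375), (92.31825256347656, 17.373918533325195), 18.350360870361328) 0.32421091549443193
top barrel pts 0 
  low z [0.127 0.127 0.127]
  bar 158 ((604.0101928710938, -126.3687744140625), (148.00531005859375, 13.254348754882812), 20.47595977783203) 0.3253016285697305
side 72 [ 0.6013 -0.1311  0.0247] 0.00056
top 72 [ 0.6029 -0.127   0.0232] 0.00072
```

```bash
python3 -m pendant '[{"jaw":0,"linear":[0.17,-0.25,0],"twist":0},{"jaw":0,"linear":[0,0,1.5],"twist":0},{"jaw":0,"linear":[0,0,1.5],"twist":0},{"jaw":0,"linear":[0,0,0.8],"twist":0},{"jaw":0,"linear":[0,0,0],"twist":0},{"jaw":0,"linear":[0,0,0],"twist":0}]';python3 go.py .6032 -.1314 .25 199.5;python3 key.py
```

```text
time: 15.88
position: [0.6037, -0.1328, 0.2534]
tool_rot: [-0.169, 0.986, 0.0, -0.001]
ft_force: [-0.6, 0.6, -7.9]
grip_width: 0.0134
grip_force: 50.0
t 15.8833 pos [ 0.6037 -0.1328  0.2534] yaw -160.49 F [-0.6  0.6 -7.9] M [ 0.02 -0.07  0.02] q6 -2.31 w 0.0134
shift cm (current axes) [-0.    0.15  0.34] twist 0.01 shift after twist [-0.    0.15  0.34]
side barrel pts 740 0.13844059258910635
  centre at bottom [ 6.033e-01 -1.320e-01 -5.200e-03  6.000e-04] rms 0.0014
  untilted [ 0.603  -0.1319]
  low z [0.1257 0.1278 0.129 ]
  bar 172 ((565.00390625, -148.0874786376953), (72.50157928466797, 14.098703384399414), 18.673709869384766) 0.2870562806984513
top barrel pts 0 
  low z 
  bar 145 ((603.9019165039062, -131.733154296875), (147.0369415283203, 13.387779235839844), 19.991092681884766) 0.28934415670298297
```

```bash
python3 -m pendant '[{"jaw":0,"linear":[0.05,0.17,0],"twist":0},{"jaw":0,"linear":[0,0,0.4],"twist":0},{"jaw":0,"linear":[0,0,0.4],"twist":0},{"jaw":0,"linear":[0,0,0],"twist":0}]';python3 -m pendant '[{"jaw":0,"linear":[0,0,0.3],"twist":0},{"jaw":0,"linear":[0,0,0.3],"twist":0},{"jaw":0,"linear":[0,0,0],"twist":0}]'
```

```text
time: 16.32
position: [0.6023, -0.1314, 0.2449]
tool_rot: [-0.169, 0.986, 0.0, -0.001]
ft_force: [-0.2, 0.1, -7.2]
grip_width: 0.0135
grip_force: 50.0
time: 16.57
position: [0.6025, -0.1315, 0.2389]
tool_rot: [-0.169, 0.986, 0.0, -0.001]
ft_force: [-0.2, -0.4, -7.6]
grip_width: 0.0139
grip_force: 50.0
```

The key is in the mouth with no contact force. Continuing down.

```bash
python3 -m pendant '[{"jaw":0,"linear":[0,0,0.6],"twist":0},{"jaw":0,"linear":[0,0,0.6],"twist":0},{"jaw":0,"linear":[0,0,0.6],"twist":0},{"jaw":0,"linear":[0,0,0],"twist":0}]'|grep -E 'pos|ft';python3 -m pendant '[{"jaw":0,"linear":[0,0,0.8],"twist":0},{"jaw":0,"linear":[0,0,0.8],"twist":0},{"jaw":0,"linear":[0,0,0.8],"twist":0},{"jaw":0,"linear":[0,0,0.8],"twist":0},{"jaw":0,"linear":[0,0,0],"twist":0}]'|grep -E 'pos|ft'; python3 -m pendant '[{"jaw":0,"linear":[0,0,0.4],"twist":0},{"jaw":0,"linear":[0,0,0.4],"twist":0},{"jaw":0,"linear":[0,0,0.4],"twist":0},{"jaw":0,"linear":[0,0,0],"twist":0}]'|grep -E 'time|pos|ft'
```

```text
position: [0.6018, -0.1312, 0.2198]
ft_force: [-0.0, 1.2, -8.3]
position: [0.6016, -0.1311, 0.1873]
ft_force: [0.7, 0.2, -7.8]
time: 17.65
position: [0.6024, -0.1314, 0.1769]
ft_force: [-0.0, -0.2, -6.9]
```

```bash
for r in 1; do python3 -m pendant '[{"jaw":0,"linear":[0,0,0.4],"twist":0},{"jaw":0,"linear":[0,0,0.4],"twist":0},{"jaw":0,"linear":[0,0,0],"twist":0}]'|grep -E 'pos|ft';python3 -m pendant '[{"jaw":0,"linear":[0,0,0.3],"twist":0},{"jaw":0,"linear":[0,0,0.3],"twist":0},{"jaw":0,"linear":[0,0,0],"twist":0}]'|grep -E 'time|pos|ft';done
```

```text
position: [0.6026, -0.1314, 0.1691]
ft_force: [-2.0, 0.1, -8.4]
time: 18.15
position: [0.6025, -0.1315, 0.163]
ft_force: [0.0, -0.0, -6.5]
```

```bash
python3 -m pendant '[{"jaw":0,"linear":[0,0,0.4],"twist":0},{"jaw":0,"linear":[0,0,0.4],"twist":0},{"jaw":0,"linear":[0,0,0],"twist":0}]'|grep -E 'pos|ft';python3 -m pendant '[{"jaw":0,"linear":[0,0,0.3],"twist":0},{"jaw":0,"linear":[0,0,0],"twist":0}]'|grep -E 'time|pos|ft'; python3 key.py | grep -E 'bar |^top|^side'
```

```text
position: [0.6024, -0.1314, 0.1547]
ft_force: [-0.1, 0.8, -7.7]
time: 18.57
position: [0.6034, -0.1316, 0.1533]
ft_force: [-0.2, 1.5, -4.4]
side barrel pts 406 0.045438240457782
  bar 171 ((565.0331420898438, -145.91249084472656), (74.54633331298828, 16.63272476196289), 23.184844970703125) 0.18746905479868103
top barrel pts 12 0.1161718855531586
  bar 42 ((615.4254760742188, -127.07878112792969), (125.34060668945312, 13.295844078063965), 19.608501434326172) 0.18799083678430548
```

The key has dropped to the full depth (bar top at 0.187, so seated on the nut). Now turning clockwise, watching the moment.

```bash
python3 -m pendant '[{"jaw":0,"linear":[0,0,0],"twist":5},{"jaw":0,"linear":[0,0,0],"twist":5},{"jaw":0,"linear":[0,0,0],"twist":5},{"jaw":0,"linear":[0,0,0],"twist":5},{"jaw":0,"linear":[0,0,0],"twist":0}]'|grep -E 'ft'; python3 go.py .6034 -.1316 .153 179.5; python3 -m pendant '[{"jaw":0,"linear":[0,0,0],"twist":5},{"jaw":0,"linear":[0,0,0],"twist":5},{"jaw":0,"linear":[0,0,0],"twist":5},{"jaw":0,"linear":[0,0,0],"twist":5},{"jaw":0,"linear":[0,0,0],"twist":0}]'|grep -E 'ft'; python3 go.py .6034 -.1316 .153 159.5
```

```text
ft_force: [-0.4, 1.5, -3.8]
t 19.0833 pos [ 0.6031 -0.1314  0.1533] yaw 179.44 F [-0.4  1.5 -3.8] M [0.35 0.11 0.09] q6 -1.96 w 0.0135
shift cm (current axes) [-0.03 -0.02  0.03] twist -0.06 shift after twist [-0.03 -0.02  0.03]
ft_force: [-0.7, 1.2, -2.1]
t 19.5 pos [ 0.6031 -0.1315  0.1532] yaw 159.54 F [-0.7  1.2 -2.1] M [0.37 0.05 0.15] q6 -1.61 w 0.0136
shift cm (current axes) [-0.03 -0.    0.02] twist 0.04 shift after twist [-0.03 -0.    0.02]
```

```bash
python3 -m pendant '[{"jaw":0,"linear":[0,0,0],"twist":5},{"jaw":0,"linear":[0,0,0],"twist":5},{"jaw":0,"linear":[0,0,0],"twist":5},{"jaw":0,"linear":[0,0,0],"twist":5}]'|grep -E 'ft'; python3 go.py .6034 -.1316 .153 139.5; python3 -m pendant '[{"jaw":0,"linear":[0,0,0],"twist":5},{"jaw":0,"linear":[0,0,0],"twist":5},{"jaw":0,"linear":[0,0,0],"twist":5},{"jaw":0,"linear":[0,0,0],"twist":5}]'|grep -E 'ft'; python3 go.py .6034 -.1316 .153 119.5
```

```text
ft_force: [0.1, 0.3, -2.3]
t 19.8333 pos [ 0.6031 -0.1316  0.1532] yaw 139.54 F [ 0.1  0.3 -2.3] M [0.24 0.13 0.36] q6 -1.26 w 0.0135
shift cm (current axes) [-0.02  0.01  0.02] twist 0.04 shift after twist [-0.02  0.01  0.02]
ft_force: [-0.5, 1.4, -2.7]
t 20.1667 pos [ 0.6031 -0.1316  0.1532] yaw 119.54 F [-0.5  1.4 -2.7] M [0.22 0.14 0.36] q6 -0.91 w 0.0134
shift cm (current axes) [-0.01  0.03  0.02] twist 0.04 shift after twist [-0.01  0.03  0.02]
```

```bash
python3 -m pendant '[{"jaw":0,"linear":[0,0,0],"twist":5},{"jaw":0,"linear":[0,0,0],"twist":5},{"jaw":0,"linear":[0,0,0],"twist":5},{"jaw":0,"linear":[0,0,0],"twist":5}]'|grep -E 'ft'; python3 go.py .6034 -.1316 .153 99.5
```

```text
ft_force: [-0.6, 0.7, -2.8]
t 20.5 pos [ 0.603  -0.1317  0.1532] yaw 99.54 F [-0.6  0.7 -2.8] M [0.2  0.15 0.29] q6 -0.56 w 0.0136
shift cm (current axes) [-0.    0.04  0.02] twist 0.04 shift after twist [-0.    0.04  0.02]
```

The moment is steady at about 0.3 N m, so the nut is turning. Going on.

```bash
python3 -m pendant '[{"jaw":0,"linear":[0,0,0],"twist":5},{"jaw":0,"linear":[0,0,0],"twist":5},{"jaw":0,"linear":[0,0,0],"twist":5},{"jaw":0,"linear":[0,0,0],"twist":5}]'|grep -E 'ft'; python3 go.py .6034 -.1316 .153 79.5
```

```text
ft_force: [-0.8, 1.1, -1.9]
t 20.8333 pos [ 0.6029 -0.1316  0.1532] yaw 79.54 F [-0.8  1.1 -1.9] M [0.26 0.17 0.31] q6 -0.21 w 0.0136
shift cm (current axes) [0.01 0.04 0.02] twist 0.04 shift after twist [0.01 0.04 0.02]
```

```bash
python3 -m pendant '[{"jaw":0,"linear":[0,0,0],"twist":4},{"jaw":0,"linear":[0,0,0],"twist":4},{"jaw":0,"linear":[0,0,0],"twist":4}]'|grep -E 'ft'; python3 go.py .6034 -.1316 .153 67.5
```

```text
ft_force: [-0.7, 1.1, -2.4]
t 21.0833 pos [ 0.6029 -0.1317  0.1532] yaw 67.62 F [-0.7  1.1 -2.4] M [0.22 0.26 0.68] q6 -0.0 w 0.0137
shift cm (current axes) [0.03 0.04 0.02] twist 0.12 shift after twist [0.03 0.04 0.02]
```

```bash
for i in 1; do python3 -m pendant '[{"jaw":0,"linear":[0,0,0],"twist":3},{"jaw":0,"linear":[0,0,0],"twist":0}]'|grep -E 'ft'; python3 go.py .6034 -.1316 .153 64.5|head -1;python3 -m pendant '[{"jaw":0,"linear":[0,0,0],"twist":3},{"jaw":0,"linear":[0,0,0],"twist":0}]'|grep -E 'ft'; python3 go.py .6034 -.1316 .153 61.5|head -1; done; python3 key.py | grep bar\
```

```text
ft_force: [-1.2, 0.8, -2.3]
t 21.25 pos [ 0.6029 -0.1317  0.1533] yaw 64.84 F [-1.2  0.8 -2.3] M [0.23 0.28 0.96] q6 0.04 w 0.0137
ft_force: [-0.3, 0.0, -1.7]
t 21.4167 pos [ 0.6031 -0.132   0.1533] yaw 61.83 F [-0.3  0.  -1.7] M [0.02 0.2  1.07] q6 0.1 w 0.0144
  bar 218 ((596.9924926757812, -130.36196899414062), (152.3008270263672, 23.5841064453125), 70.37432098388672) 0.1877979835704381
  bar 144 ((605.1148071289062, -129.64569091796875), (149.54884338378906, 14.157264709472656), 68.27093505859375) 0.18876558554827896
```

The moment has risen to 1.07 N m and the bar stands at about 69° while the tool is at 62°, so the nut is against its stop. Releasing and lifting away.

```bash
python3 -m pendant '[{"jaw":0.7,"linear":[0,0,0],"twist":-3},{"jaw":0.7,"linear":[0,0,0],"twist":-4},{"jaw":0.7,"linear":[0,0,0],"twist":0},{"jaw":0.7,"linear":[0,0,0],"twist":0},{"jaw":0.7,"linear":[0,0,0],"twist":0},{"jaw":0.7,"linear":[0,0,0],"twist":0},{"jaw":0.7,"linear":[0,0,0],"twist":0},{"jaw":0.7,"linear":[0,0,0],"twist":0}]'; python3 -m pendant '[{"jaw":0.7,"linear":[0,0,-1],"twist":0},{"jaw":0.7,"linear":[0,0,-2],"twist":0},{"jaw":0.7,"linear":[0,0,-3],"twist":0},{"jaw":0.7,"linear":[0,0,-3],"twist":0},{"jaw":0.7,"linear":[0,0,-3],"twist":0},{"jaw":0.7,"linear":[0,0,0],"twist":0}]'
python3 - <<'E'
from h import *
for n in('top','side'):
    c=grab(n);P=cloud(c);z=P[...,2]
    m=(z>.17)&(z<.205)&(np.hypot(P[...,0]-.603,P[...,1]+.13)<.085)&(c['color'].min(2)>80); print(n,m.sum(),cv2.minAreaRect((P[m][:,:2]*1000).astype(np.float32)),np.percentile(z[m],[50,90]))
E
python3 tab.py | grep -E "^top|^side|knob"
```

```text
time: 22.18
position: [0.603, -0.1317, 0.1528]
tool_rot: [0.827, 0.563, 0.0, 0.0]
ft_force: [-0.7, -0.4, -0.3]
grip_width: 0.057
grip_force: 0.0
time: 22.68
position: [0.6068, -0.133, 0.2808]
tool_rot: [0.827, 0.563, 0.004, 0.006]
ft_force: [0.6, 0.4, 0.9]
grip_width: 0.061
grip_force: 0.0
top 120 ((621.57958984375, -77.36271667480469), (40.05759811401367, 14.334592819213867), 71.82350158691406) [0.18504289 0.18746799]
side 289 ((602.12158203125, -130.9780731201172), (154.5120849609375, 13.920393943786621), 71.9565658569336) [0.18500507 0.18699739]
top 82 ([[0.5769, -0.0282, 0.1125], [0.5841, -0.0042, 0.1175], [0.5916, 0.0197, 0.1213]], 'd', array([0.046 , 0.0492, 0.0533]))
knob 56 [0.60969011 0.05062399 0.13901452]
side 43 ([[0.5746, -0.0303, 0.1136], [0.5821, -0.0083, 0.118], [0.5896, 0.0167, 0.1201]], 'd', array([0.0451, 0.0477, 0.0503]))
knob 43 [0.60572961 0.04768053 0.13728653]
```

```bash
python3 -c "
from rig import robot
print(robot.hand_in())"
```

```text
the job is handed in; nothing more can be done
None
```

Job handed in at about 23 s: the gate is shut with its catch knob at rest height, the nut was turned clockwise until it stopped (about 1.1 N m), and the key is left standing seated on it; I saw no sign of anything else moving, but took no final check of the spool, tin and spanner.

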